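# Gauge a kickstand: seat the block, flip the stand down, hold the frame upright

## Robot

A 7-joint arm with a two-finger parallel gripper is mounted at the origin on the work surface. World frame = base frame: x ahead of the robot, y to its left, z up, the work surface at z = 0. Lengths are in mm, angles in rad, forces in N, time in s.
With the tool pointing down it reaches from about 400 to 850 mm from the base axis. Payload 4.4 kg.
Tool frame: the origin (TCP) lies between the finger pads; the fingertips stand 25 mm ahead of it and the grasp point (between the pads) lies 6 mm ahead of it; z points along the fingers, y is the line along which they close (so a half turn about z gives the same grasp; the last joint's range is limited). The gripper opens to 94 mm and grips with 3 to 60 N. Pads are 16 mm wide; open, the fingers measure 119 mm over their backs; the gripper's body (75 mm by 177 mm) begins 78 mm behind the grasp point.
Start: joints at [-1.289, 0.628, 0.038, 1.517, -0.027, 0.996, -0.02], TCP at [221.517, 611.104, 230.478] pointing down, gripper open.
Joint ranges: [-3.06, 3.06], [-0.37, 2.12], [-1.25, 1.32], [0.18, 2.47], [-1.1, 4.24], [0.23, 1.98], [-2.94, 2.94]. Speed limits (rad/s): [2.57, 2.57, 3.14, 3.14, 3.14, 3.14, 3.14].

## Interface

Orientations are given as a unit quaternion [w, x, y, z].
In Python, from rig import manip gives the robot as it stands.
- The arm moves only by the tool jog_arm, never from a script. Its argument "steps" is a list that holds one entry, the list of rows, each a list of 5 numbers: the finger opening in cm, from 0 to 9.4, then the shift along the tool's x, y, z in cm, then the turn about the tool's z in rad. In form: [[[gripper, x, y, z, spin], ...]]. A call has exactly 5 rows; each row shifts and turns the commanded pose from where the row before left it, along the tool's axes as they then stand; what a row does not reach is not made up. A row lasts 1/10 s, in which the tool goes at most 50 mm and 8.59 degrees, less where a joint would pass 70% of its speed; a pose out of reach is approached as far as the arm can. A call is refused whole if a number of a shift passes 5 or a number of a turn 0.15, either way. A call with a gripper value outside its range is refused whole. The fingers move at their own pace and stop on an object; "squeeze" is the grip in N (left out, the last holds). Time passes only in rows, so rows that do not move let the fingers close, or fill a call up. It gives the time, the measured TCP pose, the force, the opening and the grip force at its end, in the units of the state.
- manip.get_state(): the state, without advancing time (a new reading comes with each control period).
- manip.get_image(name): name is "scene" or "top"; returns a dict with "img" (480x640x3 uint8, red, green, blue), "camera_matrix" (3x3 intrinsics, pixels), "origin" and "orientation" of the camera in the world. Camera axes: x right, y up, looking along -z (the intrinsics and any distortion apply to the point x, -y, -z); pixel columns grow to the right and rows downward; lengths in mm; the calibration is good to about 2 mm. A picture is of the moment at which its call begins. There is no depth.
- manip.close_job(): hands the job in; it is judged then, once.
The state is a dict: "time_s": time; "joint_positions": joint angles; "dq": joint speeds; "joint_efforts": joint torques, N m; "position": TCP position; "tool_rot": TCP orientation; "contact_force": force on the tool from outside, world axes, zero at the start; "moment": the same for the moment, N m; "finger_gap": finger opening in mm; "grip_force": force on a finger pad.
Only numpy, scipy, OpenCV 4.12 (cv2) and the standard library are available. Lean on these libraries where they do the work, as an engineer would, in place of code of your own. Each camera call takes 0.05 s, during which the arm holds its last target. There are 200 camera calls.

## Task

Set the loose aluminium gauge block flat and fully home in the rectangular pocket of the grey jig and let go of it, then flip the jig's folded kickstand down past its over-centre point so that it snaps fully down. Then bring the leaning frame stub upright and finish while still holding it there, so that a colleague can gauge the gap: the kickstand's foot must hover over the block, not rest on it, and the frame tips over again if you let go. Leave the tape roll, padlock and screwdriver where they are.

Things in the scene. Friction and masses are not known exactly. Their poses are not given: they have to be found in the camera images.
- block_center (a point): Loose gauge block of bare aluminium, a flat plain rectangular block 70 x 46 x 30 mm (its x, y, z), about 0.26 kg. This point is its centre, 15 mm above its underside; its x axis runs along the 70 mm length. It starts flat on the bench, left or right of the jig.
- jig: Fixed grey steel jig. Origin: on the bench, underside of the base, below the hub; z up. Base plate 20 mm thick, from x -100 to +100 mm and y -90 to +150 mm. The frame stub stands on a hub whose hinge axis runs along the jig's x axis through x, z = 0, 45 mm at y = 0, between two ears (50 mm wide, top at z = 70 mm, out to x = +-46 mm). Frame and kickstand are described in jig axes.
- jig_pocket (a point): Centre of the floor of the rectangular pocket in the jig's base, at x 11, y 105, z 8 mm of the jig; axes as the jig's. The pocket is 75 mm along x and 51 mm along y (2.5 mm of play each side of the block) and 12 mm deep: the plate round it lies 12 mm above this floor, so the seated block stands 18 mm proud, its long side along x and its centre 15 mm above this point.
- frame (a joint): Lean of the frame stub about its hub, rad. 0 = upright; positive leans to the jig's -y side, away from the pocket. It starts at rest on its stop at 0.38 and a steel weight (a disc of 60 mm diameter, 30 to 80 mm out on the -y side, 120 mm above the hub axis) always pulls it back there: roughly 3 N at the top tube when leaning, 1 N when upright. It can be pulled past upright to -0.12, but near -0.08 the lowered stand's foot rests on the seated block. No other catch.
- frame_grip (a point): Where to hold the frame: a point on the axis of its top tube. The steel tube is 22 mm in diameter, parallel to the hinge axis (jig x), 215 mm from the hinge axis, and runs from x -42 to +106 mm; this point is at x = 60 mm, clear of the 28 mm upright tube at x = 0. It can be pinched from above across y. Upright, it stands directly above the hinge axis, 260 mm above the bench. Its axes are the jig's, turned with the lean.
- stand (a joint): Kickstand angle on the frame, rad. 0 = folded (held by its spring), leg pointing to the frame's -x and 0.17 rad above level; grows as the foot end is pushed down. Dead centre of the over-centre spring is at about 0.85; beyond it the spring snaps the leg by itself to its stop at 1.83 (fully down). About 2 to 4 N pushing down near the foot moves it. The pivot axis is parallel to the frame's y axis, through x = 0, 133 mm above the hub axis measured along the upright tube.
- stand_foot (a point): Centre of the black ball foot (diameter 16 mm) of the kickstand, a bare aluminium round leg 12 mm thick on the frame's +y side. The leg runs straight from its root (35 mm to +y of the upright tube, on the pivot axis) to the foot (105 mm to +y), 122 mm from the pivot axis. With the frame upright and the stand down the foot hangs about 10 mm above the seated block.
- stand_push (a point): A point on the centre line of the kickstand leg, 85 mm from the pivot axis and 84 mm to +y of the upright tube: a good place to push it down from above. A slim steel spring strut (12 mm thick, within 52 mm of the upright tube) runs from the stand's root up to a pin 50 mm above the pivot.
- tape: Bystander: white roll of tape, a ring of 90 mm outer diameter, 45 mm high, lying flat on the bench. Origin under its centre. Leave it alone.
- padlock: Bystander: brass padlock, about 85 x 44 x 18 mm, lying flat. Origin under its body. Leave it alone.
- driver: Bystander: screwdriver lying on the bench, about 200 mm long. Leave it alone.
There are look-alikes about, which are no part of the job. Of the things that look like the part that bears block_center, the smallest one is meant.

How it is judged:
By the outcome, as a careful person would: the job done as asked, in the order asked, and still so for the second after the job is handed in, while the arm keeps its last pose, push and grip.
It also fails if it takes over 72 s, if anything falls off the work surface, if the arm or the gripper's body presses on something with over 40 N, if the wrist force passes 120 N, or if a joint passes its speed limit or range.

## Working session

There is one attempt and no reset: what is moved stays moved. The work goes in short steps, Python scripts to look and compute and a tool call to move; the robot and the scene stay as the last step left them, time stands still between calls to the robot, and variables do not carry over. Pictures are saved under pics/ and viewed, at most 10 in all, crops included, and the job is handed in when it is done.

Besides the shell and the picture viewer there is one more tool, called after "Call:" by a JSON object that holds its "op" and its "data", one argument or row to a line. jog_arm: Moves the arm, as the interface text tells. Its arguments: {"type":"object","properties":{"steps":{"type":"array","items":{"type":"array","items":{"type":"array","items":{"type":"number"}}}},"squeeze":{"type":"number"}},"required":["steps"]}

```bash
mkdir -p pics
cat > h.py <<'E'
import numpy as np, cv2, json
from scipy.spatial.transform import Rotation as R
from rig import manip
def q(o): return R.from_quat([o[1],o[2],o[3],o[0]])
def grab(n,f):
    d=manip.get_image(n); cv2.imwrite('pics/'+f+'.png',cv2.cvtColor(d['img'],cv2.COLOR_RGB2BGR))
    np.savez('pics/'+f+'.npz',K=d['camera_matrix'],o=d['origin'],q=d['orientation']); 
    print({k:v for k,v in d.items() if k!='img'}); return d
def cam(f):
    c=np.load('pics/'+f+'.npz'); return c['K'],c['o'],q(c['q'])
def proj(f,P):
    K,o,r=cam(f); p=r.inv().apply(np.atleast_2d(P)-o)*[1,-1,-1]; p=p@K.T; return p[:,:2]/p[:,2:]
def ray(f,uv,z):
    K,o,r=cam(f); uv=np.atleast_2d(uv).astype(float); d=np.c_[uv,np.ones(len(uv))]@np.linalg.inv(K).T
    d=r.apply(d*[1,-1,-1]); t=(z-o[2])/d[:,2]; return o+d*t[:,None]
E
python3 - <<'E'
from h import *
grab('scene','s0');grab('top','t0');s=manip.get_state();print(s['position'],s['tool_rot'],s['contact_force'],s['finger_gap'],s['time_s'])
E
```

```text
{'camera_matrix': array([[559.77395481,   0.        , 317.5383862 ],
       [  0.        , 559.77395481, 233.15141339],
       [  0.        ,   0.        ,   1.        ]]), 'origin': array([1460.94697966,  155.60031751, 1298.84318428]), 'orientation': array([0.60019604, 0.20998981, 0.26163525, 0.72609641])}
{'camera_matrix': array([[618.90682933,   0.        , 318.07996685],
       [  0.        , 618.90682933, 251.37260773],
       [  0.        ,   0.        ,   1.        ]]), 'origin': array([ 312.46059308,  -13.74435004, 1523.61108701]), 'orientation': array([ 0.70552596,  0.06846871, -0.06507489, -0.7023606 ])}
[221.3471604  610.59310333 229.65485951] [-1.28471832e-04  1.73039658e-01  9.84914511e-01 -8.15977104e-04] [-0.59025781 -0.49322884 -0.58593131] 93.86653255062191 0.1
```

View pics/s0.png

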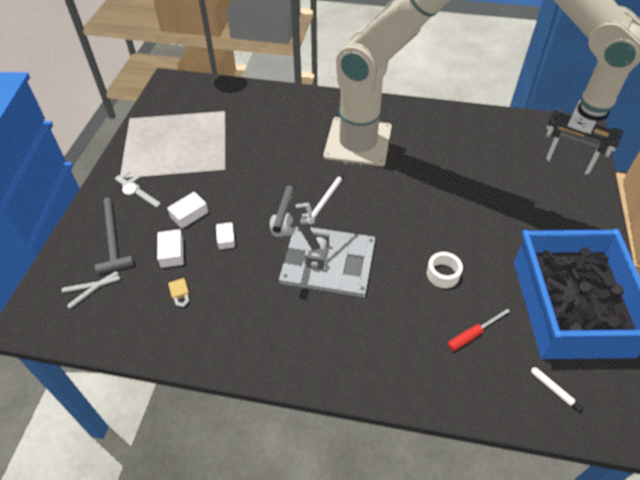

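View pics/t0.png

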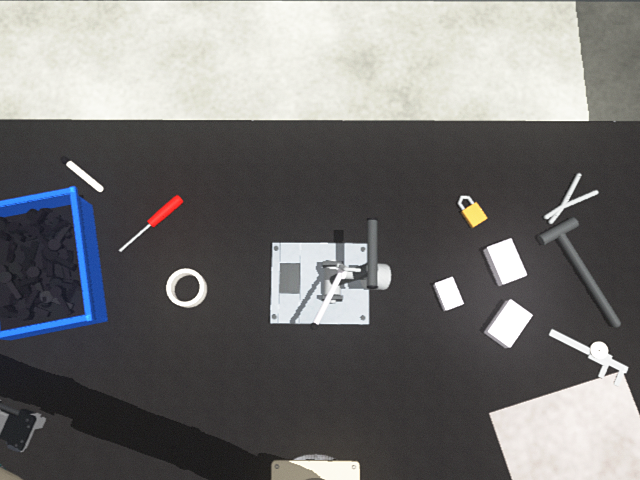

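The top view shows the jig at about (320,284) with its pocket at (289,278), and its axes are close to the world's. There are three white/aluminium blocks, at (448,294), (505,262) and (508,323). The one at (448,294) is clearly the smallest, so it fits the description. I'll measure it and confirm with an enlarged crop.

Run:
```python
from h import *
im=cv2.imread('pics/t0.png')
c=cv2.resize(im[210:350,260:540],None,fx=2.85,fy=2.85,interpolation=cv2.INTER_CUBIC);cv2.imwrite('pics/c0.png',c)
g=cv2.cvtColor(im,cv2.COLOR_BGR2GRAY)
for (x0,y0,x1,y1) in [(425,270,472,318),(478,230,535,292),(478,292,540,355)]:
    m=np.uint8(g[y0:y1,x0:x1]>110)
    n,l,s,ce=cv2.connectedComponentsWithStats(m);k=1+np.argmax(s[1:,4]);cn=cv2.findContours(np.uint8(l==k),0,1)[0][0]
    r=cv2.minAreaRect(cn.astype(np.float32));b=cv2.boxPoints(r)+[x0,y0]
    w=ray('t0',b,30);print(r[0][0]+x0,r[0][1]+y0,'max grey',g[y0:y1,x0:x1].max());print(w.round(1).tolist(),w.mean(0).round(1),np.linalg.norm(w-np.roll(w,-1,0),axis=1).round(1))
# jig base
m=np.uint8(g[225:340,262:400]>110);n,l,s,ce=cv2.connectedComponentsWithStats(m);print(s)
```

```text
448.1724147796631 293.43103408813477 max grey 255
[[521.0, -283.8, 30.0], [541.2, -333.9, 30.0], [471.0, -359.2, 30.0], [451.1, -309.4, 30.0]] [ 496.  -321.6   30. ] [54.1 74.6 53.6 74.4]
504.8247756958008 261.571683883667 max grey 255
[[608.3, -408.5, 30.0], [639.1, -482.9, 30.0], [541.6, -516.6, 30.0], [511.5, -443.0, 30.0]] [ 575.1 -462.7   30. ] [ 80.6 103.1  79.6 102.7]
508.15200424194336 323.335994720459 max grey 255
[[402.2, -401.2, 30.0], [489.3, -465.5, 30.0], [446.6, -525.0, 30.0], [360.5, -460.4, 30.0]] [ 424.6 -463.    30. ] [108.2  73.2 107.6  72.5]
[[   0    0  138  115 7623]
 [ 108    0    6   60  325]
 [   8   17  100   83 7583]
 [ 115   38   15   27  336]
 [ 105   42    1    3    3]]
```

View pics/c0.png

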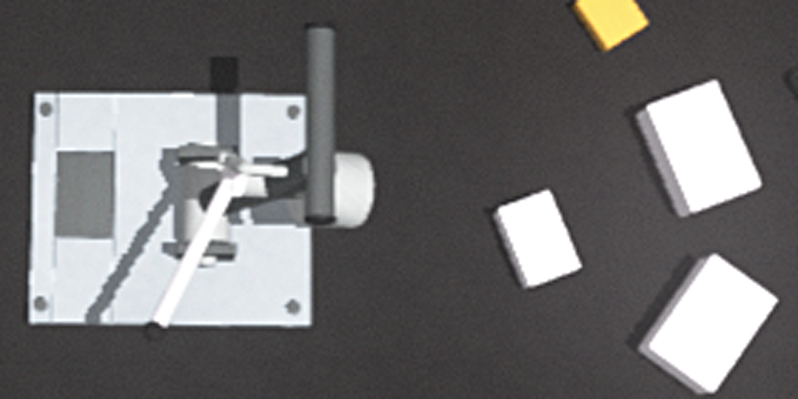

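```bash
cat > fit.py <<'E'
from h import *
from scipy.optimize import least_squares
def edge(g,a,b,n=40,h=5,sg=1):
    # subpixel edge points along segment a-b, searched on normal
    a,b=np.array(a),np.array(b);t=(b-a)/np.linalg.norm(b-a);nn=np.array([-t[1],t[0]]);out=[]
    s=np.arange(-h,h+.01,.25)
    for f in np.linspace(.12,.88,n):
        p=a+f*(b-a);pp=(p+s[:,None]*nn).astype(np.float32)
        v=cv2.remap(g,pp[None,:,0],pp[None,:,1],cv2.INTER_LINEAR)[0];d=np.abs(np.gradient(cv2.GaussianBlur(v[None],(0,0),2)[0]))
        k=np.argmax(d)
        if d[k]>2: out.append(p+s[k]*nn)
    return np.array(out)
def rect(c,yaw,sx,sy,z):
    p=np.array([[1,1],[1,-1],[-1,-1],[-1,1]])*[sx/2,sy/2];r=np.array([[np.cos(yaw),-np.sin(yaw)],[np.sin(yaw),np.cos(yaw)]])
    return np.c_[p@r.T+c,np.full(4,z)]
def fitrect(f,g,x0,sx,sy,z,edges=(0,1,2,3),h=5):
    x=np.array(x0,float)
    for it in range(5):
        c=proj(f,rect(x[:2],x[2],sx,sy,z));P=[];E=[]
        for e in edges:
            pts=edge(g,c[e],c[(e+1)%4],h=h)
            if len(pts): w=ray(f,pts,z)[:,:2]; P.append(w);E+= [e]*len(w)
        P=np.vstack(P);E=np.array(E)
        def res(x):
            d=P-x[:2];u=d@[np.cos(x[2]),np.sin(x[2])];v=d@[-np.sin(x[2]),np.cos(x[2])]
            return np.choose(E,[u-sx/2,v+sy/2,u+sx/2,v-sy/2])
        s=least_squares(res,x,loss='soft_l1',x_scale=[1,1,.01]);x=s.x
    return x,[np.median(res(x)[E==e]).round(2) if (E==e).any() else None for e in range(4)]
E
python3 - <<'E'
from fit import *
im=cv2.imread('pics/t0.png');g=cv2.cvtColor(im,cv2.COLOR_BGR2GRAY).astype(np.float32)
c=np.array([[34,93],[305,93],[312,325],[28,325]])/2.85+[260,210]
w=ray('t0',c,20);print(w.round(1),np.linalg.norm(w-np.roll(w,-1,0),axis=1).round(1))
x0=[*w.mean(0)[:2],0]
x,r=fitrect('t0',g,x0,200,240,20);print('jigplate',x,r)
R2=lambda a:np.array([[np.cos(a),-np.sin(a)],[np.sin(a),np.cos(a)]])
o=x[:2]-R2(x[2])@[0,30];print('jig origin',o)
pk=o+R2(x[2])@[11,105];print('pocket pred',pk)
y,r=fitrect('t0',g,[*pk,x[2]],75,51,20,h=4);print('pocket fit z20',y,r)
b,r=fitrect('t0',g,[494,-322,.35],70,46,30,h=4);print('block',b,r)
E
```

```text
[[ 621.9  108.8   20. ]
 [ 622.8 -127.    20. ]
 [ 421.9 -130.9   20. ]
 [ 420.8  110.1   20. ]] [235.8 201.  241.1 201.1]
jigplate [ 5.22845758e+02 -9.26298432e+00 -2.00383830e-03] [np.float64(0.01), np.float64(0.89), np.float64(-0.0), np.float64(-0.64)]
jig origin [522.78564284 -39.26292409]
pocket pred [533.99602364  65.7148229 ]
pocket fit z20 [ 5.34057409e+02  6.41976021e+01 -1.47911594e-02] [np.float64(0.64), np.float64(-0.24), np.float64(-0.57), np.float64(0.11)]
block [ 4.96712269e+02 -3.23192843e+02  3.69184691e-01] [np.float64(1.25), np.float64(-1.44), np.float64(-1.29), np.float64(1.57)]
```

Run:
```python
from fit import *
im=cv2.imread('pics/s0.png');g=cv2.cvtColor(im,cv2.COLOR_BGR2GRAY).astype(np.float32)
x,r=fitrect('s0',g,[522.8,-9.3,0],200,240,20,h=3);print('jigplate',x,r)
y,r=fitrect('s0',g,[534,65,0],75,51,20,h=3);print('pocket',y,r)
b,r=fitrect('s0',g,[496.7,-323,.369],70,46,30,h=3);print('block',b,r)
# foot & tube overlay
def J(p,lean,stand=None): return p
im2=im.copy()
for P in [rect(x[:2],x[2],200,240,20),rect([534,65.5],0,75,51,20),rect(b[:2],b[2],70,46,30)]:
    cv2.polylines(im2,[np.int32(proj('s0',P)*8)],True,(0,0,255),1,shift=3)
cv2.imwrite('pics/c1.png',cv2.resize(im2[170:310,200:400],None,fx=4,fy=4,interpolation=cv2.INTER_CUBIC))
```

```text
jigplate [ 5.20458584e+02 -8.78301996e+00 -1.70835347e-02] [np.float64(2.36), np.float64(-1.43), np.float64(-1.94), np.float64(0.71)]
pocket [ 5.33014963e+02  6.52595822e+01 -4.89048327e-03] [np.float64(-0.89), np.float64(0.71), np.float64(0.85), np.float64(-0.69)]
block [ 4.93903286e+02 -3.23429509e+02  2.51780508e-01] [np.float64(2.2), np.float64(-2.17), np.float64(-2.26), np.float64(2.08)]
```

View pics/c1.png

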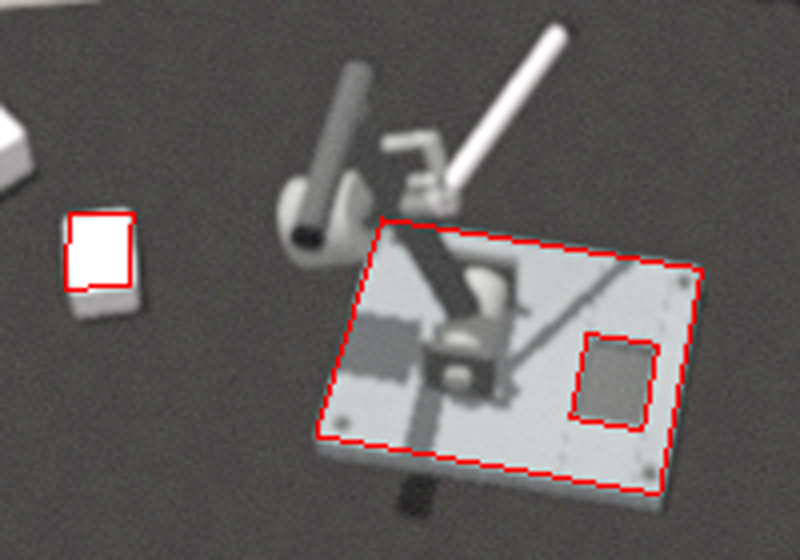

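The scene view confirms it: the red jig, pocket and block outlines all lie on the real edges. The pocket is at about (533.7, 65.2). The small block is at (496, -323) with yaw about 0.36, and it is the smallest of the three at 70x46. The padlock is well clear. I'm travelling over the frame at a safe height.

Call:
{"op": "jog_arm", "data": {
  "steps": [
    [[9.4, -2.8, -2.25, -0.7, 0], [9.4, -2.8, -2.25, -0.7, 0], [9.4, -2.8, -2.25, -0.7, 0], [9.4, -2.8, -2.25, -0.7, 0], [9.4, -2.8, -2.25, -0.7, 0]]
  ],
  "squeeze": 15
}}

```text
time_s: 0.6
position: [315.2, 456.1, 265.4]
tool_rot: [-0.0, 0.173, 0.985, -0.0]
contact_force: [0.6, 0.4, -0.2]
finger_gap: 93.8
grip_force: 0.0
```

Call:
{"op": "jog_arm", "data": {
  "steps": [
    [[9.4, -2.8, -2.25, -0.7, 0], [9.4, -2.8, -2.25, -0.7, 0], [9.4, -2.8, -2.25, -0.7, 0], [9.4, -2.8, -2.25, -0.7, 0], [9.4, -2.8, -2.25, -0.7, 0]]
  ]
}}

```text
time_s: 1.1
position: [408.5, 302.7, 300.5]
tool_rot: [-0.0, 0.173, 0.985, -0.0]
contact_force: [0.2, -0.5, -0.0]
finger_gap: 93.7
grip_force: 0.0
```

Call:
{"op": "jog_arm", "data": {
  "steps": [
    [[9.4, -2.8, -2.25, -0.7, 0], [9.4, -2.8, -2.25, -0.7, 0], [9.4, -2.8, -2.25, -0.7, 0], [9.4, -2.8, -2.25, -0.7, 0], [9.4, -2.8, -2.25, -0.7, 0]]
  ]
}}

```text
time_s: 1.6
position: [501.6, 149.2, 335.5]
tool_rot: [-0.0, 0.173, 0.985, -0.0]
contact_force: [-0.0, -0.2, -0.3]
finger_gap: 94.1
grip_force: 0.0
```

Call:
{"op": "jog_arm", "data": {
  "steps": [
    [[9.4, -1.56, -4.46, 0, 0], [9.4, -1.56, -4.46, 0, 0], [9.4, -1.56, -4.46, 0, 0], [9.4, -1.56, -4.46, 0, 0], [9.4, -1.56, -4.46, 0, 0]]
  ]
}}

```text
time_s: 2.1
position: [498.1, -87.3, 335.3]
tool_rot: [-0.0, 0.173, 0.985, 0.0]
contact_force: [0.9, 0.5, -0.4]
finger_gap: 94.1
grip_force: 0.0
```

Call:
{"op": "jog_arm", "data": {
  "steps": [
    [[9.4, -1.56, -4.46, 0, 0], [9.4, -1.56, -4.46, 0, 0], [9.4, -1.56, -4.46, 0, 0], [9.4, -1.56, -4.46, 0, 0], [9.4, -1.56, -4.46, 0, 0]]
  ]
}}

```text
time_s: 2.6
position: [495.5, -323.4, 335.1]
tool_rot: [-0.0, 0.173, 0.985, 0.0]
contact_force: [1.3, 0.9, 0.4]
finger_gap: 93.9
grip_force: 0.0
```

Call:
{"op": "jog_arm", "data": {
  "steps": [
    [[9.4, 0, 0, 3, 0.145], [9.4, 0, 0, 3, 0.145], [9.4, 0, 0, 3, 0.145], [9.4, 0, 0, 3, 0.145], [9.4, 0, 0, 3, 0.145]]
  ]
}}

```text
time_s: 3.1
position: [495.7, -321.6, 184.0]
tool_rot: [-0.0, 0.514, 0.858, -0.0]
contact_force: [0.5, -0.2, -0.4]
finger_gap: 94.0
grip_force: 0.0
```

Call:
{"op": "jog_arm", "data": {
  "steps": [
    [[9.4, 0, 0, 0, 0.145], [9.4, 0, 0, 0, 0.145], [9.4, 0, 0, 0, 0.145], [9.4, 0, 0, 0, 0.145], [9.4, 0, 0, 0, 0.145]]
  ]
}}

```text
time_s: 3.6
position: [495.8, -321.5, 185.0]
tool_rot: [-0.0, 0.784, 0.62, -0.0]
contact_force: [0.2, 0.5, 0.1]
finger_gap: 94.0
grip_force: 0.0
```

Call:
{"op": "jog_arm", "data": {
  "steps": [
    [[9.4, 0, 0, 0, 0.145], [9.4, 0, 0, 0, 0.145], [9.4, 0, 0, 0, 0.145], [9.4, 0, 0, 0, 0.145], [9.4, 0, 0, 0, 0.145]]
  ]
}}

```text
time_s: 4.1
position: [495.9, -321.4, 185.0]
tool_rot: [-0.0, 0.953, 0.302, -0.0]
contact_force: [-0.5, 0.2, -0.5]
finger_gap: 93.9
grip_force: 0.0
```

Call:
{"op": "jog_arm", "data": {
  "steps": [
    [[9.4, 0, 0, 0, 0.145], [9.4, 0, 0, 0, 0.113], [9.4, 0, 0, 0, 0], [9.4, 0, 0, 0, 0], [9.4, 0, 0, 0, 0]]
  ]
}}

```text
time_s: 4.6
position: [495.9, -321.7, 185.4]
tool_rot: [-0.0, 0.984, 0.18, 0.0]
contact_force: [0.6, -0.1, 0.2]
finger_gap: 93.3
grip_force: 0.0
```

```bash
cat > st.py <<'E'
from h import *
import sys
s=manip.get_state();r=q(s['tool_rot']).as_matrix();p=np.array(s['position']);print(s['time_s'],p.round(1),'F',np.round(s['contact_force'],1),'M',np.round(s['moment'],2),'gap',round(s['finger_gap'],1),s['grip_force'])
print('axes',r.round(3).tolist(),'yaw_y',np.degrees(np.arctan2(r[1,1],r[0,1])).round(2),'q7',s['joint_positions'][6])
if len(sys.argv)>1:
    t=np.array(eval(sys.argv[1]));print('tool delta cm',((r.T@(t-p))/10).round(2))
E
python3 st.py 496,-323,200
```

```text
4.6 [ 495.9 -321.7  185.4] F [ 0.6 -0.1  0.2] M [-0.04  0.12 -0.03] gap 93.3 0.0
axes [[0.935, 0.355, -0.0], [0.355, -0.935, 0.0], [0.0, -0.0, -1.0]] yaw_y -69.22 q7 -0.014022562127399016
tool delta cm [-0.04  0.12 -1.46]
```

Call:
{"op": "jog_arm", "data": {
  "steps": [
    [[9.4, 0, 0.1, 4, 0], [9.4, 0, 0, 4, 0], [9.4, 0, 0, 4, 0], [9.4, 0, 0, 2, 0], [9.4, 0, 0, 0.6, 0]]
  ],
  "squeeze": 8
}}

```text
time_s: 5.1
position: [495.2, -321.7, 37.2]
tool_rot: [-0.002, 0.984, 0.18, -0.001]
contact_force: [1.2, -0.6, 0.4]
finger_gap: 94.4
grip_force: 0.0
```

Call:
{"op": "jog_arm", "data": {
  "steps": [
    [[4.0, 0, 0, 0, 0], [4.0, 0, 0, 0, 0], [4.0, 0, 0, 0, 0], [4.0, 0, 0, 0, 0], [4.0, 0, 0, 0, 0]]
  ]
}}

```text
time_s: 5.6
position: [496.8, -322.9, 40.2]
tool_rot: [0.0, 0.984, 0.18, 0.001]
contact_force: [-1.0, 0.1, 0.6]
finger_gap: 57.3
grip_force: 0.0
```

Call:
{"op": "jog_arm", "data": {
  "steps": [
    [[4.0, 0, 0, 0, 0], [4.0, 0, 0, 0, 0], [4.0, 0, 0, 0, 0], [4.0, 0, 0, 0, 0], [4.0, 0, 0, 0, 0]]
  ]
}}

```text
time_s: 6.1
position: [496.5, -322.6, 39.7]
tool_rot: [-0.0, 0.984, 0.179, 0.0]
contact_force: [-0.0, 0.6, 4.3]
finger_gap: 45.8
grip_force: 8.0
```

Call:
{"op": "jog_arm", "data": {
  "steps": [
    [[9.4, 0, 0, 0, 0], [9.4, 0, 0, 0, 0], [9.4, 0, 0, 0, 0], [9.4, 0, 0, 0, 0], [9.4, 0, 0, 0, 0]]
  ]
}}

```text
time_s: 6.6
position: [496.3, -322.8, 39.3]
tool_rot: [0.0, 0.984, 0.179, -0.0]
contact_force: [-0.9, -0.1, -0.3]
finger_gap: 82.8
grip_force: 0.0
```

Call:
{"op": "jog_arm", "data": {
  "steps": [
    [[9.4, 0, 0, -2, 0], [9.4, 0, 0, -2, 0], [9.4, 0, 0, 0, -0.143], [9.4, 0, 0, 0, -0.143], [9.4, 0, 0, 0, -0.143]]
  ]
}}

```text
time_s: 7.1
position: [496.4, -322.7, 79.6]
tool_rot: [0.0, 0.922, 0.387, 0.0]
contact_force: [0.2, -0.2, -0.3]
finger_gap: 94.1
grip_force: 0.0
```

Call:
{"op": "jog_arm", "data": {
  "steps": [
    [[9.4, 0, 0, 0, -0.143], [9.4, 0, 0, 0, -0.143], [9.4, 0, 0, 0, -0.143], [9.4, 0, 0, 0, -0.143], [9.4, 0, 0, 0, -0.143]]
  ]
}}

```text
time_s: 7.6
position: [496.2, -322.8, 79.5]
tool_rot: [0.0, 0.728, 0.685, -0.0]
contact_force: [-0.7, 0.2, -0.7]
finger_gap: 94.6
grip_force: 0.0
```

Call:
{"op": "jog_arm", "data": {
  "steps": [
    [[9.4, 0, 0, 0, -0.143], [9.4, 0, 0, 0, -0.143], [9.4, 0, 0, 0, -0.141], [9.4, 0, 0, 0, 0], [9.4, 0, 0, 0, 0]]
  ]
}}

```text
time_s: 8.1
position: [496.2, -322.9, 79.5]
tool_rot: [-0.0, 0.57, 0.821, 0.0]
contact_force: [-0.2, -0.4, -0.5]
finger_gap: 93.8
grip_force: 0.0
```

```bash
python3 st.py 496.4,-322.7,39.5
```

```text
8.1 [ 496.2 -322.9   79.5] F [-0.2 -0.4 -0.5] M [-0.07  0.05  0.03] gap 93.8 0.0
axes [[-0.35, 0.937, 0.0], [0.937, 0.35, 0.0], [0.0, 0.0, -1.0]] yaw_y 20.47 q7 1.2897374672089232
tool delta cm [0.01 0.03 4.  ]
```

Call:
{"op": "jog_arm", "data": {
  "steps": [
    [[9.4, 0, 0, 2, 0], [9.4, 0, 0, 1.5, 0], [9.4, 0, 0, 0.5, 0], [6.3, 0, 0, 0, 0], [6.3, 0, 0, 0, 0]]
  ],
  "squeeze": 30
}}

```text
time_s: 8.6
position: [496.4, -322.9, 39.6]
tool_rot: [0.0, 0.569, 0.822, -0.0]
contact_force: [0.5, 0.2, 0.3]
finger_gap: 81.4
grip_force: 0.0
```

Call:
{"op": "jog_arm", "data": {
  "steps": [
    [[6.3, 0, 0, 0, 0], [6.3, 0, 0, 0, 0], [6.3, 0, 0, 0, 0], [6.3, 0, 0, 0, 0], [6.3, 0, 0, 0, 0]]
  ]
}}

```text
time_s: 9.1
position: [496.5, -323.1, 40.0]
tool_rot: [0.0, 0.569, 0.823, -0.0]
contact_force: [-0.8, 0.3, 5.8]
finger_gap: 69.7
grip_force: 30.0
```

Call:
{"op": "jog_arm", "data": {
  "steps": [
    [[6.3, 0, 0, -1, 0], [6.3, 0, 0, -3, 0], [6.3, 0, 0, -3, 0], [6.3, 0, 0, -3, 0], [6.3, 0, 0, -3, 0]]
  ]
}}

```text
time_s: 9.6
position: [495.8, -322.0, 170.4]
tool_rot: [-0.001, 0.569, 0.823, 0.0]
contact_force: [0.7, -0.1, -3.4]
finger_gap: 69.7
grip_force: 30.0
```

Call:
{"op": "jog_arm", "data": {
  "steps": [
    [[6.3, 0, 0, -3, 0.121], [6.3, 0, 0, -3, 0.121], [6.3, 0, 0, -3, 0.121], [6.3, 0, 0, -3, 0], [6.3, 0, 0, -3, 0]]
  ]
}}

```text
time_s: 10.1
position: [495.7, -321.8, 320.4]
tool_rot: [-0.001, 0.708, 0.706, -0.0]
contact_force: [0.6, -0.9, -3.3]
finger_gap: 69.7
grip_force: 30.0
```

```bash
python3 st.py 533.7,65.2,320
```

```text
10.1 [ 495.7 -321.8  320.4] F [ 0.6 -0.9 -3.3] M [-0.05 -0.05 -0.  ] gap 69.7 29.998784959316254
axes [[0.002, 1.0, -0.001], [1.0, -0.002, 0.001], [0.001, -0.001, -1.0]] yaw_y -0.12 q7 0.8443100746396551
tool delta cm [38.71  3.72  0.08]
```

Call:
{"op": "jog_arm", "data": {
  "steps": [
    [[6.3, 3.8, 0.37, 0, 0.004], [6.3, 3.9, 0.37, 0, 0], [6.3, 3.9, 0.37, 0, 0], [6.3, 3.9, 0.37, 0, 0], [6.3, 3.9, 0.37, 0, 0]]
  ]
}}

```text
time_s: 10.6
position: [515.0, -126.8, 319.3]
tool_rot: [-0.001, 0.709, 0.705, -0.0]
contact_force: [0.0, -0.9, -2.6]
finger_gap: 69.6
grip_force: 30.0
```

Call:
{"op": "jog_arm", "data": {
  "steps": [
    [[6.3, 3.9, 0.37, 0, 0], [6.3, 3.9, 0.37, 0, 0], [6.3, 3.9, 0.37, 0, 0], [6.3, 3.9, 0.37, 0, 0], [6.3, 3.7, 0.37, 0, 0]]
  ]
}}

```text
time_s: 11.1
position: [534.5, 66.2, 319.3]
tool_rot: [-0.001, 0.709, 0.705, -0.0]
contact_force: [0.5, -0.7, -2.6]
finger_gap: 70.0
grip_force: 30.0
```

Call:
{"op": "jog_arm", "data": {
  "steps": [
    [[6.3, 0, 0, 4, 0], [6.3, 0, 0, 4, 0], [6.3, 0, 0, 4, 0], [6.3, 0, 0, 4, 0], [6.3, 0, 0, 4, 0]]
  ]
}}

```text
time_s: 11.6
position: [534.8, 64.5, 118.0]
tool_rot: [-0.0, 0.709, 0.705, -0.0]
contact_force: [0.9, 1.0, -2.3]
finger_gap: 69.9
grip_force: 30.0
```

Call:
{"op": "jog_arm", "data": {
  "steps": [
    [[6.3, 0, 0, 3, 0], [6.3, 0, 0, 2, 0], [6.3, 0, 0, 0.5, 0], [6.3, 0, 0, 0, 0], [6.3, 0, 0, 0, 0]]
  ]
}}

```text
time_s: 12.1
position: [536.2, 64.1, 65.5]
tool_rot: [0.0, 0.709, 0.705, 0.001]
contact_force: [-0.0, -0.2, -3.2]
finger_gap: 70.0
grip_force: 30.0
```

```bash
python3 st.py 533.7,65.2,64
python3 - <<'E'
from fit import *
d=grab('scene','s1');grab('top','t1')
a=cv2.imread('pics/s1.png')[190:310,270:410];b=cv2.imread('pics/t1.png')[220:340,250:390]
cv2.imwrite('pics/c2.png',cv2.resize(np.hstack([a,b]),None,fx=2.85,fy=4,interpolation=cv2.INTER_CUBIC))
cv2.imwrite('pics/c2.png',cv2.resize(a,None,fx=5,fy=5,interpolation=cv2.INTER_CUBIC))
E
```

```text
12.1 [536.2  64.1  65.5] F [-0.  -0.2 -3.2] M [-0.    0.03  0.  ] gap 70.0 29.999267756938934
axes [[0.006, 1.0, 0.002], [1.0, -0.006, 0.0], [0.0, 0.002, -1.0]] yaw_y -0.35 q7 0.3577650464763187
tool delta cm [ 0.11 -0.25  0.15]
{'camera_matrix': array([[559.77395481,   0.        , 317.5383862 ],
       [  0.        , 559.77395481, 233.15141339],
       [  0.        ,   0.        ,   1.        ]]), 'origin': array([1460.94697966,  155.60031751, 1298.84318428]), 'orientation': array([0.60019604, 0.20998981, 0.26163525, 0.72609641])}
{'camera_matrix': array([[618.90682933,   0.        , 318.07996685],
       [  0.        , 618.90682933, 251.37260773],
       [  0.        ,   0.        ,   1.        ]]), 'origin': array([ 312.46059308,  -13.74435004, 1523.61108701]), 'orientation': array([ 0.70552596,  0.06846871, -0.06507489, -0.7023606 ])}
```

View pics/c2.png

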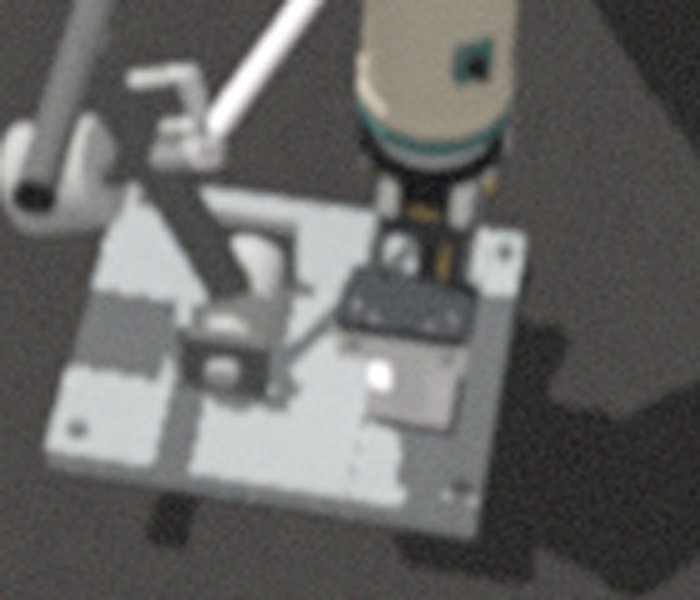

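The block, still held, hangs just above the pocket at about (410,390) in the crop and is square to the jig. I'm correcting the last 2 mm.

Call:
{"op": "jog_arm", "data": {
  "steps": [
    [[6.3, 0, -0.1, 0, 0], [6.3, 0, 0, 0, 0], [6.3, 0, 0, 0, 0], [6.3, 0, 0, 0, 0], [6.3, 0, 0, 0, 0]]
  ]
}}

```text
time_s: 12.7
position: [534.5, 64.1, 64.5]
tool_rot: [-0.0, 0.709, 0.705, 0.0]
contact_force: [-0.8, -0.7, -3.0]
finger_gap: 69.6
grip_force: 30.0
```

```bash
python3 st.py 533.7,65.2,64
```

```text
12.7 [534.5  64.1  64.5] F [-0.8 -0.7 -3. ] M [-0.11  0.12 -0.04] gap 69.6 29.999233782291412
axes [[0.006, 1.0, -0.0], [1.0, -0.006, 0.0], [0.0, -0.0, -1.0]] yaw_y -0.34 q7 0.35874708532445393
tool delta cm [ 0.11 -0.08  0.05]
```

Call:
{"op": "jog_arm", "data": {
  "steps": [
    [[6.3, 0.1, -0.08, 0, 0], [6.3, 0, 0, 0.2, 0], [6.3, 0, 0, 0.2, 0], [6.3, 0, 0, 0.2, 0], [6.3, 0, 0, 0.1, 0]]
  ]
}}

```text
time_s: 13.2
position: [533.6, 65.0, 57.1]
tool_rot: [-0.0, 0.709, 0.705, -0.0]
contact_force: [-0.8, 0.1, -4.5]
finger_gap: 69.4
grip_force: 30.0
```

Call:
{"op": "jog_arm", "data": {
  "steps": [
    [[6.3, 0, 0, 0.1, 0], [6.3, 0, 0, 0, 0], [6.3, 0, 0, 0, 0], [6.3, 0, 0, 0, 0], [6.3, 0, 0, 0, 0]]
  ]
}}

```text
time_s: 13.7
position: [533.8, 65.1, 56.5]
tool_rot: [0.0, 0.709, 0.705, 0.0]
contact_force: [0.2, -0.2, -3.2]
finger_gap: 70.0
grip_force: 30.0
```

Call:
{"op": "jog_arm", "data": {
  "steps": [
    [[6.3, 0, 0, 0.2, 0], [6.3, 0, 0, 0.2, 0], [6.3, 0, 0, 0.2, 0], [6.3, 0, 0, 0.2, 0], [6.3, 0, 0, 0, 0]]
  ]
}}

```text
time_s: 14.2
position: [533.6, 65.0, 48.2]
tool_rot: [-0.0, 0.709, 0.705, -0.0]
contact_force: [0.8, 0.9, -3.1]
finger_gap: 69.6
grip_force: 30.0
```

Call:
{"op": "jog_arm", "data": {
  "steps": [
    [[6.3, 0, 0, 0.1, 0], [6.3, 0, 0, 0.05, 0], [6.3, 0, 0, 0, 0], [6.3, 0, 0, 0, 0], [6.3, 0, 0, 0, 0]]
  ]
}}

```text
time_s: 14.7
position: [533.7, 65.0, 48.0]
tool_rot: [-0.0, 0.709, 0.705, 0.0]
contact_force: [-2.8, -0.2, 7.7]
finger_gap: 69.9
grip_force: 30.0
```

The block is on the floor, with contact at z 48 against a predicted 47.5. I'm releasing and retracting.

Call:
{"op": "jog_arm", "data": {
  "steps": [
    [[9.4, 0, 0, 0, 0], [9.4, 0, 0, 0, 0], [9.4, 0, 0, 0, 0], [9.4, 0, 0, 0, 0], [9.4, 0, 0, 0, 0]]
  ]
}}

```text
time_s: 15.2
position: [533.7, 65.0, 46.9]
tool_rot: [-0.0, 0.709, 0.705, -0.0]
contact_force: [0.0, -0.4, -0.2]
finger_gap: 94.1
grip_force: 0.0
```

Call:
{"op": "jog_arm", "data": {
  "steps": [
    [[9.4, 0, 0, -1, 0], [9.4, 0, 0, -4, 0], [9.4, 0, 0, -4, 0], [9.4, 0, 0, -4, 0], [9.4, 0, 0, -4, 0]]
  ]
}}

```text
time_s: 15.7
position: [533.4, 64.8, 219.2]
tool_rot: [0.0, 0.709, 0.705, 0.0]
contact_force: [0.6, 0.1, -0.9]
finger_gap: 93.7
grip_force: 0.0
```

Call:
{"op": "jog_arm", "data": {
  "steps": [
    [[0, 0, 0, -4, 0], [0, 0, 0, -4, 0], [0, 0, 0, -4, 0], [0, 4, 0, 0, 0], [0, 4, 0, 0, 0]]
  ]
}}

```text
time_s: 16.2
position: [534.8, 144.7, 339.6]
tool_rot: [0.001, 0.711, 0.704, 0.002]
contact_force: [1.3, 0.6, -0.4]
finger_gap: 57.3
grip_force: 0.0
```

```bash
python3 st.py
python3 - <<'E'
from fit import *
d=grab('scene','s2');grab('top','t2')
a=cv2.imread('pics/s2.png')[170:310,260:400];b=cv2.imread('pics/t2.png')[220:360,250:390]
cv2.imwrite('pics/c3.png',cv2.resize(np.hstack([a,b]),None,fx=2.85,fy=2.85,interpolation=cv2.INTER_CUBIC))
for f in('s2','t2'):
    g=cv2.cvtColor(cv2.imread(f'pics/{f}.png'),cv2.COLOR_BGR2GRAY).astype(np.float32)
    print(fitrect(f,g,[533.8,65,-.005],70,46,38,h=2))
E
```

```text
16.2 [534.8 144.7 339.6] F [ 1.3  0.6 -0.4] M [-0.05  0.03  0.01] gap 57.3 0.0
axes [[0.01, 1.0, 0.004], [1.0, -0.01, 0.002], [0.002, 0.004, -1.0]] yaw_y -0.56 q7 -0.02920985157748063
{'camera_matrix': array([[559.77395481,   0.        , 317.5383862 ],
       [  0.        , 559.77395481, 233.15141339],
       [  0.        ,   0.        ,   1.        ]]), 'origin': array([1460.94697966,  155.60031751, 1298.84318428]), 'orientation': array([0.60019604, 0.20998981, 0.26163525, 0.72609641])}
{'camera_matrix': array([[618.90682933,   0.        , 318.07996685],
       [  0.        , 618.90682933, 251.37260773],
       [  0.        ,   0.        ,   1.        ]]), 'origin': array([ 312.46059308,  -13.74435004, 1523.61108701]), 'orientation': array([ 0.70552596,  0.06846871, -0.06507489, -0.7023606 ])}
(array([ 5.33149426e+02,  6.55123925e+01, -2.22397214e-03]), [np.float64(1.68), np.float64(-0.54), np.float64(-1.77), np.float64(0.13)])
(array([ 5.34260598e+02,  6.43278907e+01, -4.50315632e-03]), [np.float64(0.62), np.float64(0.0), np.float64(-0.6), np.float64(0.0)])
```

View pics/c3.png

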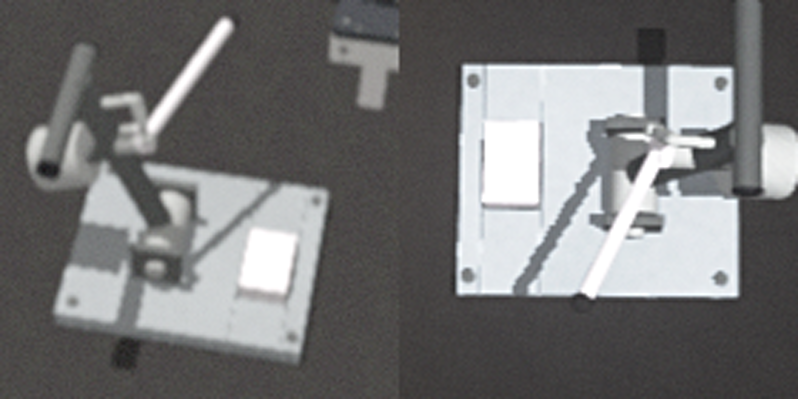

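The block sits flat in the pocket in both views, with its centre within about 1 mm of predicted. The stand's foot is at about (315,326) in the top image. Next I'll check the frame and stand model against that and compute push waypoints.

```bash
cat > geo.py <<'E'
from h import *
O=np.array([522.7,-39.6]);YAW=-.005
def W(p,th):
    x,y,z=p;Y=y*np.cos(th)-z*np.sin(th);Z=45+y*np.sin(th)+z*np.cos(th)
    c,s=np.cos(YAW),np.sin(YAW);return np.array([O[0]+c*x-s*Y,O[1]+s*x+c*Y,Z])
def leg(s,th,r=85,y=84):
    a=.17-s;return W([-r*np.cos(a),y,133+r*np.sin(a)],th)
foot=lambda s,th:leg(s,th,122,105)
E
python3 - <<'E'
from geo import *
print('foot pred',foot(0,.38),proj('t2',foot(0,.38)),proj('s2',foot(0,.38)),'seen t 314.6,326.3 s ~',260+230/2.85,170+20/2.85)
print('tube ends',proj('t2',[W([-42,0,215],.38),W([106,0,215],.38)]))
for s in np.arange(0,1.5,.1):
    p=leg(s,.38);a=abs(.17-s);off=8*np.tan(a)+6/np.cos(a);print(round(s,1),p.round(0),'TCP z',round(p[2]+off+25,0))
print('grip',W([60,0,215],.38),W([60,0,215],0))
E
python3 st.py "439,-15,290"
```

```text
foot pred [402.66276798   1.52217204 226.62691289] [[313.68131413 325.78837595]] [[340.23295259 177.22307636]] seen t 314.6,326.3 s ~ 340.70175438596493 177.01754385964912
tube ends [[371.83073195 287.94057997]
 [371.3838172  218.75316341]]
0.0 [439. -16. 213.] TCP z 245.0
0.1 [438. -13. 205.] TCP z 237.0
0.2 [438. -10. 197.] TCP z 229.0
0.3 [439.  -6. 189.] TCP z 222.0
0.4 [440.  -3. 182.] TCP z 215.0
0.5 [442.  -0. 174.] TCP z 208.0
0.6 [446.   3. 167.] TCP z 202.0
0.7 [450.   5. 160.] TCP z 196.0
0.8 [454.   8. 153.] TCP z 191.0
0.9 [460.  10. 147.] TCP z 187.0
1.0 [466.  13. 141.] TCP z 184.0
1.1 [472.  15. 136.] TCP z 182.0
1.2 [479.  16. 132.] TCP z 182.0
1.3 [487.  18. 128.] TCP z 184.0
1.4 [495.  19. 125.] TCP z 191.0
grip [ 582.30051216 -119.64690283  244.66289665] [582.69925    -39.89999875 260.        ]
16.3 [533.4 151.9 337.1] F [ 0.1  1.1 -1.3] M [-0.08  0.02 -0.03] gap 49.4 0.0
axes [[-0.003, 1.0, -0.0], [1.0, 0.003, 0.004], [0.004, -0.0, -1.0]] yaw_y 0.17 q7 -0.027472390587024033
tool delta cm [-16.68  -9.48   4.65]
```

The model matches the pixels to about 1 px. I'm moving above the push point and turning the gripper across y.

Call:
{"op": "jog_arm", "data": {
  "steps": [
    [[0, -3.3, -1.9, 0, 0], [0, -3.3, -1.9, 0, 0], [0, -3.3, -1.9, 0, 0], [0, -3.3, -1.9, 0, 0], [0, -3.3, -1.9, 0, 0]]
  ]
}}

```text
time_s: 16.8
position: [436.7, -21.3, 337.3]
tool_rot: [-0.0, 0.71, 0.705, 0.0]
contact_force: [0.1, -1.0, 0.1]
finger_gap: 9.4
grip_force: 0.0
```

Call:
{"op": "jog_arm", "data": {
  "steps": [
    [[0, 0, 0, 0, -0.143], [0, 0, 0, 0, -0.143], [0, 0, 0, 0, -0.143], [0, 0, 0, 0, -0.143], [0, 0, 0, 0, -0.143]]
  ]
}}

```text
time_s: 17.3
position: [437.6, -20.2, 337.3]
tool_rot: [-0.0, 0.416, 0.91, -0.0]
contact_force: [-0.1, 0.5, -0.5]
finger_gap: 0.6
grip_force: 0.0
```

Call:
{"op": "jog_arm", "data": {
  "steps": [
    [[0, 0, 0, 0, -0.143], [0, 0, 0, 0, -0.143], [0, 0, 0, 0, -0.143], [0, 0, 0, 0, -0.143], [0, 0, 0, 0, -0.143]]
  ]
}}

```text
time_s: 17.8
position: [437.6, -20.2, 337.3]
tool_rot: [-0.0, 0.071, 0.997, -0.0]
contact_force: [0.8, 0.1, -0.5]
finger_gap: 0.6
grip_force: 0.0
```

Call:
{"op": "jog_arm", "data": {
  "steps": [
    [[0, 0, 0, 0, -0.143], [0, 0, 0, 0, 0], [0, 0, 0, 0, 0], [0, 0, 0, 0, 0], [0, 0, 0, 0, 0]]
  ]
}}

```text
time_s: 18.3
position: [438.1, -19.5, 337.0]
tool_rot: [-0.0, 0.003, 1.0, -0.0]
contact_force: [-0.5, -0.3, 0.1]
finger_gap: 0.5
grip_force: 0.0
```

```bash
python3 st.py 439,-14,252
```

```text
18.3 [438.1 -19.5 337. ] F [-0.5 -0.3  0.1] M [ 0.03 -0.03 -0.01] gap 0.5 0.0
axes [[-1.0, 0.005, -0.0], [0.005, 1.0, -0.0], [0.0, -0.0, -1.0]] yaw_y 89.7 q7 1.6655113328107867
tool delta cm [-0.09  0.55  8.5 ]
```

Call:
{"op": "jog_arm", "data": {
  "steps": [
    [[0, -0.1, 0.5, 3, 0], [0, 0, 0, 3, 0], [0, 0, 0, 2, 0], [0, 0, 0, 0.5, 0], [0, 0, 0, 0, 0]]
  ]
}}

```text
time_s: 18.8
position: [439.0, -14.5, 251.7]
tool_rot: [-0.001, 0.002, 1.0, -0.0]
contact_force: [-0.1, 0.4, -0.0]
finger_gap: 0.2
grip_force: 0.0
```

Call:
{"op": "jog_arm", "data": {
  "steps": [
    [[0, 0, 0.2, 0.6, 0], [0, 0, 0.3, 0.7, 0], [0, 0, 0.3, 0.7, 0], [0, 0, 0.3, 0.7, 0], [0, 0, 0.3, 0.7, 0]]
  ]
}}

```text
time_s: 19.3
position: [439.8, -0.3, 217.6]
tool_rot: [0.001, 0.002, 1.0, -0.0]
contact_force: [1.2, -1.0, 2.3]
finger_gap: 0.1
grip_force: 1.2
```

Call:
{"op": "jog_arm", "data": {
  "steps": [
    [[0, -0.1, 0.3, 0.7, 0], [0, -0.1, 0.3, 0.7, 0], [0, -0.2, 0.3, 0.7, 0], [0, -0.2, 0.2, 0.6, 0], [0, -0.2, 0.2, 0.6, 0]]
  ]
}}

```text
time_s: 19.8
position: [448.5, 13.5, 184.7]
tool_rot: [0.001, 0.002, 1.0, 0.0]
contact_force: [2.1, 1.5, 4.2]
finger_gap: 0.3
grip_force: 2.1
```

Call:
{"op": "jog_arm", "data": {
  "steps": [
    [[0, -0.2, 0.2, 0.6, 0], [0, -0.2, 0.2, 0.6, 0], [0, -0.2, 0.1, 0.6, 0], [0, -0.2, 0.1, 0.6, 0], [0, -0.2, 0.1, 0.6, 0]]
  ]
}}

```text
time_s: 20.3
position: [455.7, 19.2, 153.9]
tool_rot: [-0.002, 0.002, 1.0, -0.0]
contact_force: [0.1, -0.9, 0.4]
finger_gap: 0.5
grip_force: 0.0
```

```bash
python3 st.py
python3 - <<'E'
from geo import *
grab('scene','s3')
a=cv2.imread('pics/s3.png')[150:310,260:420]
cv2.imwrite('pics/c4.png',cv2.resize(a,None,fx=3.7,fy=3.7,interpolation=cv2.INTER_CUBIC))
for s in(.9,1.83): print(s,((proj('s3',foot(s,.38))-[260,150])*3.7).round())
E
```

```text
20.3 [455.7  19.2 153.9] F [ 0.1 -0.9  0.4] M [ 0.04 -0.02  0.01] gap 0.5 0.0
axes [[-1.0, 0.004, -0.004], [0.004, 1.0, -0.0], [0.004, -0.0, -1.0]] yaw_y 89.76 q7 1.7476036045843601
{'camera_matrix': array([[559.77395481,   0.        , 317.5383862 ],
       [  0.        , 559.77395481, 233.15141339],
       [  0.        ,   0.        ,   1.        ]]), 'origin': array([1460.94697966,  155.60031751, 1298.84318428]), 'orientation': array([0.60019604, 0.20998981, 0.26163525, 0.72609641])}
0.9 [[337. 224.]]
1.83 [[333. 363.]]
```

View pics/c4.png

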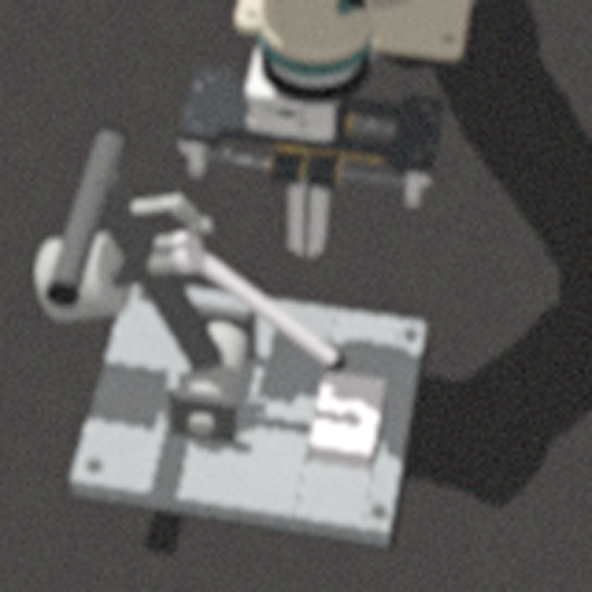

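The leg has snapped down: the foot is at crop (338,361) against a predicted (333,363) for 1.83, hanging over the block and clear of it. Now for the frame.

Call:
{"op": "jog_arm", "data": {
  "steps": [
    [[0, 0.3, 0, -3.7, 0], [6, 0, 0, -3.7, 0], [6, 0, 0, -3.7, 0], [6, 0, 0, -3.7, 0], [6, 0, 0, -3.7, 0]]
  ],
  "squeeze": 25
}}

```text
time_s: 20.85
position: [453.2, 19.1, 341.0]
tool_rot: [-0.001, 0.002, 1.0, -0.0]
contact_force: [0.5, -0.0, -0.5]
finger_gap: 28.9
grip_force: 0.0
```

Call:
{"op": "jog_arm", "data": {
  "steps": [
    [[6, -2.6, -2.8, 0, 0], [6, -2.6, -2.8, 0, 0], [6, -2.6, -2.8, 0, 0], [6, -2.6, -2.8, 0, 0], [6, -2.6, -2.8, 0, 0]]
  ]
}}

```text
time_s: 21.35
position: [583.8, -122.1, 339.1]
tool_rot: [-0.001, 0.002, 1.0, 0.0]
contact_force: [1.6, -0.5, -0.1]
finger_gap: 60.2
grip_force: 0.0
```

Call:
{"op": "jog_arm", "data": {
  "steps": [
    [[6, 0, 0, 0, 0], [6, 0, 0, 0, 0], [6, 0, 0, 0, 0], [6, 0, 0, 0, 0], [6, 0, 0, 0, 0]]
  ]
}}

```text
time_s: 21.85
position: [583.4, -119.8, 340.2]
tool_rot: [0.0, 0.001, 1.0, 0.0]
contact_force: [0.3, -0.4, 0.8]
finger_gap: 60.2
grip_force: 0.0
```

```bash
python3 st.py 582.3,-119.6,251
```

```text
21.85 [ 583.4 -119.8  340.2] F [ 0.3 -0.4  0.8] M [-0.   -0.02 -0.03] gap 60.2 0.0
axes [[-1.0, 0.002, 0.0], [0.002, 1.0, 0.001], [-0.0, 0.001, -1.0]] yaw_y 89.86 q7 1.9279794303271978
tool delta cm [0.11 0.02 8.92]
```

Call:
{"op": "jog_arm", "data": {
  "steps": [
    [[6, 0, 0, 3, 0], [6, 0, 0, 3, 0], [6, 0, 0, 2, 0], [6, 0, 0, 0.9, 0], [6, 0, 0, 0, 0]]
  ]
}}

```text
time_s: 22.35
position: [583.2, -120.3, 250.2]
tool_rot: [-0.001, 0.002, 1.0, 0.0]
contact_force: [0.2, 0.2, 0.5]
finger_gap: 60.0
grip_force: 0.0
```

Call:
{"op": "jog_arm", "data": {
  "steps": [
    [[1.6, 0, 0, 0, 0], [1.6, 0, 0, 0, 0], [1.6, 0, 0, 0, 0], [1.6, 0, 0, 0, 0], [1.6, 0, 0, 0, 0]]
  ]
}}

```text
time_s: 22.85
position: [584.0, -120.2, 251.3]
tool_rot: [0.0, 0.002, 1.0, 0.001]
contact_force: [0.3, 8.2, 3.6]
finger_gap: 23.6
grip_force: 3.8
```

Call:
{"op": "jog_arm", "data": {
  "steps": [
    [[1.6, 0, 0, 0, 0], [1.6, 0, 0, 0, 0], [1.6, 0, 0, 0, 0], [1.6, 0, 0, 0, 0], [1.6, 0, 0, 0, 0]]
  ]
}}

```text
time_s: 23.35
position: [584.0, -119.3, 251.3]
tool_rot: [0.0, 0.001, 1.0, 0.001]
contact_force: [-1.4, 5.1, 4.9]
finger_gap: 21.6
grip_force: 25.0
```

```bash
python3 st.py
python3 - <<'E'
import numpy as np
a=np.linspace(.38,0,21);y=-215*np.sin(a);z=215*np.cos(a);print(np.c_[np.diff(y),np.diff(z)].round(2).tolist())
E
```

```text
23.35 [ 584.  -119.3  251.3] F [-1.4  5.1  4.9] M [ 1.34  0.26 -0.02] gap 21.6 25.00138610601425
axes [[-1.0, 0.003, 0.0], [0.003, 1.0, 0.002], [-0.0, 0.002, -1.0]] yaw_y 89.84 q7 1.9677923559708412
[[3.81, 1.48], [3.84, 1.41], [3.86, 1.33], [3.89, 1.26], [3.91, 1.19], [3.93, 1.11], [3.95, 1.04], [3.97, 0.96], [3.99, 0.89], [4.0, 0.81], [4.02, 0.73], [4.03, 0.66], [4.04, 0.58], [4.05, 0.5], [4.06, 0.43], [4.07, 0.35], [4.08, 0.27], [4.08, 0.19], [4.08, 0.12], [4.08, 0.04]]
```

Call:
{"op": "jog_arm", "data": {
  "steps": [
    [[1.6, 0, 0.38, -0.15, 0], [1.6, 0, 0.38, -0.14, 0], [1.6, 0, 0.39, -0.13, 0], [1.6, 0, 0.39, -0.13, 0], [1.6, 0, 0.39, -0.12, 0]]
  ]
}}

```text
time_s: 23.85
position: [584.1, -102.5, 257.9]
tool_rot: [0.0, 0.002, 1.0, -0.001]
contact_force: [2.2, -3.7, -3.0]
finger_gap: 21.5
grip_force: 25.0
```

Call:
{"op": "jog_arm", "data": {
  "steps": [
    [[1.6, 0, 0.39, -0.11, 0], [1.6, 0, 0.4, -0.1, 0], [1.6, 0, 0.4, -0.1, 0], [1.6, 0, 0.4, -0.09, 0], [1.6, 0, 0.4, -0.08, 0]]
  ]
}}

```text
time_s: 24.35
position: [584.3, -82.8, 263.9]
tool_rot: [0.001, 0.002, 1.0, -0.001]
contact_force: [0.8, -4.4, 4.5]
finger_gap: 21.1
grip_force: 25.0
```

Call:
{"op": "jog_arm", "data": {
  "steps": [
    [[1.6, 0, 0.4, -0.07, 0], [1.6, 0, 0.4, -0.07, 0], [1.6, 0, 0.4, -0.06, 0], [1.6, 0, 0.4, -0.05, 0], [1.6, 0, 0.4, -0.04, 0]]
  ]
}}

```text
time_s: 24.85
position: [584.4, -61.4, 266.0]
tool_rot: [0.001, 0.002, 1.0, 0.0]
contact_force: [1.1, -3.7, 4.5]
finger_gap: 21.1
grip_force: 25.0
```

```bash
python3 st.py 584,-39.6,266.3
```

```text
24.85 [584.4 -61.4 266. ] F [ 1.1 -3.7  4.5] M [-1.22 -0.25  0.03] gap 21.1 24.998508989810944
axes [[-1.0, 0.004, 0.001], [0.004, 1.0, 0.0], [-0.001, 0.0, -1.0]] yaw_y 89.78 q7 1.8606451694361825
tool delta cm [ 0.05  2.18 -0.03]
```

Call:
{"op": "jog_arm", "data": {
  "steps": [
    [[1.6, 0, 0.4, -0.04, 0], [1.6, 0, 0.4, -0.03, 0], [1.6, 0, 0.4, -0.02, 0], [1.6, 0, 0.4, -0.01, 0], [1.6, 0, 0.4, 0, 0]]
  ]
}}

```text
time_s: 25.35
position: [584.5, -41.1, 266.2]
tool_rot: [0.0, 0.002, 1.0, 0.0]
contact_force: [4.0, -2.9, 1.3]
finger_gap: 20.6
grip_force: 25.0
```

Call:
{"op": "jog_arm", "data": {
  "steps": [
    [[1.6, 0, 0.1, 0, 0], [1.6, 0, 0, 0, 0], [1.6, 0, 0, 0, 0], [1.6, 0, 0, 0, 0], [1.6, 0, 0, 0, 0]]
  ]
}}

```text
time_s: 25.85
position: [584.5, -40.4, 266.1]
tool_rot: [0.0, 0.002, 1.0, 0.0]
contact_force: [4.8, -2.0, 1.3]
finger_gap: 21.2
grip_force: 25.0
```

```bash
python3 st.py 584,-39.8,266.3
python3 - <<'E'
from geo import *
grab('scene','s4');grab('top','t4')
a=cv2.imread('pics/s4.png')[170:310,260:400].copy();b=cv2.imread('pics/t4.png')[220:360,250:390]
cv2.imwrite('pics/c5.png',cv2.resize(np.hstack([a,b]),None,fx=2.85,fy=2.85,interpolation=cv2.INTER_CUBIC))
for th in(.03,0,-.03): print(th,((proj('s4',[foot(1.83,th),W([-42,0,215],th),W([106,0,215],th)])-[260,170])*2.85).round(1).tolist(),((proj('t4',[W([-42,0,215],th),W([106,0,215],th)])-[110,220])*2.85).round(1).tolist())
E
```

```text
25.85 [584.5 -40.4 266.1] F [ 4.8 -2.   1.3] M [-0.77 -1.07 -0.03] gap 21.2 25.00010848045349
axes [[-1.0, 0.004, 0.001], [0.004, 1.0, 0.001], [-0.001, 0.001, -1.0]] yaw_y 89.78 q7 1.8247338544294862
tool delta cm [ 0.05  0.06 -0.02]
{'camera_matrix': array([[559.77395481,   0.        , 317.5383862 ],
       [  0.        , 559.77395481, 233.15141339],
       [  0.        ,   0.        ,   1.        ]]), 'origin': array([1460.94697966,  155.60031751, 1298.84318428]), 'orientation': array([0.60019604, 0.20998981, 0.26163525, 0.72609641])}
{'camera_matrix': array([[618.90682933,   0.        , 318.07996685],
       [  0.        , 618.90682933, 251.37260773],
       [  0.        ,   0.        ,   1.        ]]), 'origin': array([ 312.46059308,  -13.74435004, 1523.61108701]), 'orientation': array([ 0.70552596,  0.06846871, -0.06507489, -0.7023606 ])}
0.03 [[266.9, 246.3], [163.2, 48.1], [128.8, 172.7]] [[646.3, 189.9], [647.1, -9.4]]
0 [[267.1, 248.3], [170.3, 49.0], [136.2, 173.7]] [[637.3, 189.8], [638.4, -9.5]]
-0.03 [[267.3, 250.3], [177.3, 50.1], [143.7, 174.9]] [[628.4, 189.8], [629.6, -9.5]]
```

View pics/c5.png

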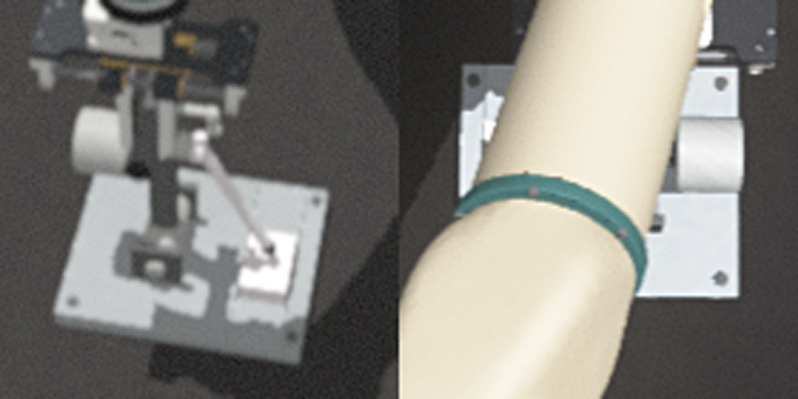

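The frame is upright in the scene view. The foot is at crop (270,247) against a predicted (267,248) at lean 0, and the block is still seated. After a final 0.5 mm trim and a settle I'll hand in.

Call:
{"op": "jog_arm", "data": {
  "steps": [
    [[1.6, -0.05, 0.05, 0, 0], [1.6, 0, 0, 0, 0], [1.6, 0, 0, 0, 0], [1.6, 0, 0, 0, 0], [1.6, 0, 0, 0, 0]]
  ]
}}

```text
time_s: 26.45
position: [584.5, -40.2, 266.1]
tool_rot: [-0.0, 0.002, 1.0, 0.0]
contact_force: [3.5, -2.7, -0.5]
finger_gap: 21.6
grip_force: 25.0
```

```bash
python3 st.py 584,-39.9,266.3; python3 -c "
from h import *
print(manip.close_job())"
```

```text
26.45 [584.5 -40.2 266.1] F [ 3.5 -2.7 -0.5] M [-0.82 -0.95 -0.05] gap 21.6 25.00005215406418
axes [[-1.0, 0.004, -0.0], [0.004, 1.0, 0.0], [0.0, 0.0, -1.0]] yaw_y 89.78 q7 1.823786771246116
tool delta cm [ 0.05  0.03 -0.02]
the job is handed in; nothing more can be done
None
```

The job is handed in at 26.5 s: the gauge block is seated in the pocket and released, the kickstand is snapped fully down, and the arm is still holding the frame upright with the foot hovering over the block.

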